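# Release a ratchet-clamped power module and load it into the pulse test station

### The job

Lift the red ratchet pawl well up so that it stays up, slide the clamp bar fully back (it has a black knob), take the blue-finned power module out and stand it upright on the teal mat, and let go. Take it again, by its short ends so that it fits between the guides, and set it down (do not drop it) centred between the white guides of the test station, flat on the bay floor; then, with the module released, press the orange spring paddle down to its stop for a moment and let it come up. Leave the bar back, keep the module upright throughout and leave everything else on the bench where it is.

Things in the scene. Friction and masses are not known exactly. Their poses are not given: they have to be found in the camera images.
- clamp: Ratchet bar clamp fixed to the bench: dark steel base 12 thick, from x = -72 to +153, 70 wide but only 30 wide under the module, green jaws and cheeks. Origin on the bench under the pawl hinge; x runs along the bar towards the fixed jaw (face at x = +125, top 57 high), z up. The bar (18 wide, top 32 high, teeth to 38) lies along y = 0. Beside the module's long sides (+y, -y) is bare bench
- jaw_face (a point): Middle of the moving green jaw's face (jaw 44 wide in y, 54 high), 32 above the bench, at x = +66 in the clamp's frame while clamped; moves with the bar. A lip on it, top 59 high, hooks about 7 mm over the module's top, so the module cannot be lifted until the bar is back
- pawl_hinge (a point): Axis of the pawl hinge: on the clamp at (0, 0, 44) in the clamp's frame; the hinge axis runs along the clamp's y. Green cheeks 22 long in x, outside 50 apart in y, 56 high hold it
- pawl_handle (a point): Centre of the red handle at the free end of the pawl: a cylinder 16 diameter and 28 long, its axis along the clamp's y. With the pawl down it is 62 mm from the hinge towards the clamp's -x and 8 mm above the hinge (52 above the bench). Best pinched on its two end faces (fingers closing along the clamp's y), carried up along the arc about the hinge while it turns between the pads; about 1.5 N lifts it
- pawl (a joint): Ratchet pawl angle, rad: 0 down with its nose between the teeth of the bar (the bar is then locked), grows as the handle is lifted, end stop at 1.1. Clear of the teeth above 0.25; a stiff hinge keeps it wherever it is left. Well lifted means over 0.6
- bar_knob (a point): Centre of the upright black knob at the tail of the clamp bar: 16 diameter, 36 high, from 32 to 68 above the bench; at x = -100 in the clamp's frame while clamped, moving to -130 when the bar is fully back. It overhangs the base plate
- bar (a joint): How far the clamp bar has slid back, m: 0 clamped, 0.030 fully back at its stop; it slides along the clamp's -x against about 2.5 N of friction and stays where it is left. With the pawl down it cannot move
- module_center (a point): Centre of the power module: a rigid block 58 (x) x 34 (y) x 40 (z) mm, black lower half with blue fins on top, about 0.25 kg; z up. At the start it stands on the clamp's base plate, 12 above the bench, its length along the clamp's x, held at its two short ends by the jaws
- module: The same power module; origin at the centre of its underside
- mat_center (a point): Centre of the top of the thin teal mat, 110 x 110 mm and 2 thick, fixed flat on the bench in front of the robot
- station: Grey test station fixed to the bench. Origin on the bench under the centre of its bay, z up. Base 10 thick: 50 wide in y under the bay (bare bench past the module's ends), 115 wide from x = +45 to +85 with coloured terminals 24 high at x = +70; towards -x a 58 wide plate carries the paddle. The module is to stand in the bay with its length along the station's y, either way round, its centre 30 above the bench
- bay_floor (a point): Centre of the bay floor, 10 above the bench at the station's x = 0, y = 0, between two white guides at x = -24 and +24: inner faces 42 apart, 40 long in y, 56 high, with flared lead-ins to 67 high reaching out to x = +-33. They top the module, so fingers on its long sides cannot get in; the bay is open at both y ends
- paddle_pad (a point): Point to press on the top of the orange hinged spring paddle of the station (78 long, 44 wide, 5 thick; hinge at x = -48, 28 above the bench, axis along the station's y; it points to the station's -x and slopes up, at rest). The point is 58 mm from the hinge; pressing takes about 3 N at first and 7 N at the stop, where this point has gone down 16 mm, to 31 above the bench
- paddle (a joint): Paddle angle, rad: 0 at rest (raised), 0.28 pressed down to its stop; springs back when let go
- flux_bottle_mid (a point): Bystander, to be left alone: small clear flux bottle, yellow label, red cap, 48 diameter x 105 high (mm); point half-way up it
- screw_jar_mid (a point): Bystander, to be left alone: amber glass jar with steel lid, 44 diameter x 50 high (mm); point half-way up it
- capacitor_mid (a point): Bystander, to be left alone: blue capacitor can, 32 diameter x 48 high (mm); point half-way up it
- solder_spool_mid (a point): Bystander, to be left alone: white solder spool, 56 diameter x 36 high (mm); point half-way up it
- multimeter_mid (a point): Bystander, to be left alone: yellow handheld multimeter lying flat, 75 x 150 x 34 (mm); point half-way up it
- spare_sink_mid (a point): Bystander, to be left alone: bare silver finned heat sink, 50 x 50 x 22 (not the module) (mm); point half-way up it
- screwdriver_mid (a point): Bystander, to be left alone: red-handled screwdriver, 190 long, lying (mm); point half-way up it
There are look-alikes about, which are no part of the job. What is shaped like the module but green is not meant. Leave any purple look-alike of the station alone.

How it is judged:
By the outcome, as a careful person would: the job done as asked, in the order asked, and still so for the second after the job is handed in, with the robot touching nothing.
It also fails if it takes over 72 s, if anything falls off the work surface, if the arm or the gripper's body presses on something with over 40 N, if the wrist force passes 120 N, or if a joint passes its speed limit or range.

### The arm

A 6-joint arm with a two-finger parallel gripper is mounted at the origin on the work surface. World frame = base frame: x ahead of the robot, y to its left, z up, the work surface at z = 0. Lengths are in mm, angles in rad, forces in N, time in s.
With the tool pointing down it reaches from about 325 to 775 mm from the base axis. Payload 5.5 kg.
Tool frame: the origin (TCP) lies where the fingers leave the gripper's body, on its centre line; the fingertips stand 80 mm ahead of it and the grasp point (between the pads) lies 61 mm ahead of it (manip.grip_depth is the distance from the TCP to the grasp point, in mm); z points along the fingers, y is the line along which they close (so a half turn about z gives the same grasp; the last joint's range is limited). The gripper opens to 88 mm and grips with 3 to 60 N. Pads are 20 mm wide; open, the fingers measure 115 mm over their backs; the gripper's body (75 mm by 178 mm) begins 61 mm behind the grasp point.
Start: joints at [1.125, 0.091, 1.231, -0, 1.82, -0.057], TCP at [227.453, 555.232, 302.631] pointing down, gripper open.
Joint ranges: [-2.87, 2.87], [-0.86, 2.18], [0.17, 2.46], [-1.51, 4.65], [0.06, 2.69], [-2.65, 2.65]. Speed limits (rad/s): [2.57, 2.57, 3.01, 3.14, 3.14, 3.14].

### API

Orientations are given as a unit quaternion [x, y, z, w].
In Python, from cell import manip gives the robot as it stands.
- The arm moves only by the shell command python3 -m handwheel 'ROWS' [FORCE]. ROWS is JSON, a list that holds one entry, the list of rows, each a list of 5 numbers: the gripper command: -1 is shut, 1 is fully open, values between are in proportion, then the shift along the world's x, y, z in cm, then the turn about the world's z in rad. A call has 1 to 8 rows; each row shifts and turns the commanded pose from where the row before left it; what a row does not reach is not made up. A row lasts 1/8 s, in which the tool goes at most 62.5 mm and 10.7 degrees, less where a joint would pass 70% of its speed; a pose out of reach is approached as far as the arm can. A call is refused whole if a number of a shift passes 6.25 or a number of a turn 0.188, either way. A call with a gripper value outside its range is refused whole. The fingers move at their own pace and stop on an object; FORCE is the grip in N (left out, the last holds). Time passes only in rows, so rows that do not move let the fingers close. It gives the time, the measured TCP pose, the force, the opening and the grip force at its end, in the units of the state.
- manip.sense(): the state, without advancing time (a new reading comes with each control period).
- manip.capture(name): name is "scene" or "top"; returns (picture, depth): 480x640x3 uint8, red, green, blue; 480x640 float32, mm along the optical axis (not along the pixel's ray), 0 where there is no reading.
- manip.camera_params(name): a dict with "vertical_fov" (degrees; the focal length in pixels is half the picture's height over the tangent of half this angle, whatever the lens; pixels are square), "cx", "cy" (the principal point, pixels), "k1" (the pictures are not rectified: a ray, as slopes to the right and down, at radius r is drawn at 1 + k1 r^2 times it, then the intrinsics apply), "T" (4x4, takes a point from camera to world coordinates). Camera axes: x right, y up, looking along -z (the intrinsics and any distortion apply to the point x, -y, -z); pixel columns grow to the right and rows downward; lengths in mm; the calibration is good to about 2 mm. A picture is of the moment at which its call begins. camera_params takes no time and is no camera call.
- manip.hand_in(): hands the job in; it is judged then, once.
Trained networks look in the newest picture that a camera, given by its name, has taken for a name from the list of things; names that differ only in an ending like _2 or _b are one class to them, and where a whole thing is asked for, a point or a joint stands for the part that bears it (a point fixed in the world has none). Each returns a list of dicts, best first, with "p" (0 to 1); they miss things now and then, are a little off and sometimes report something else, mostly with a low value. They report only what shows in the picture. A call takes as long as a camera call. They do not tell look-alikes from the thing itself.
- manip.cut_out(target, camera): "region" (480x640 bool, what is visible of it).
- manip.place_of(target, camera): "point" ([x, y, z] in mm, in world coordinates, good to about 4 mm: a listed point, or the origin of a listed thing).
The state is a dict: "clock": time; "q": joint angles; "qvel": joint speeds; "tau": joint torques, N m; "tcp_pos": TCP position; "orientation": TCP orientation; "force": force on the tool from outside, world axes, zero at the start; "ft_torque": the same for the moment, N m; "finger_gap": finger opening in mm; "gripper_force": force on a finger pad.
Only numpy, scipy, OpenCV 4.12 (cv2) and the standard library are available. Lean on these libraries where they do the work, as an engineer would, in place of code of your own. Each camera call takes 0.05 s, during which the arm holds its last target. There are 200 camera calls.

## Working session

There is one attempt and no reset: what is moved stays moved. The work goes in short steps, Python scripts to look and compute and a shell command to move; the robot and the scene stay as the last step left them, time stands still between calls to the robot, and variables do not carry over. Pictures are saved under pics/ and viewed, at most 10 in all, crops included, and the job is handed in when it is done.

```bash
mkdir -p pics; ls; cat > h.py <<'E'
import numpy as np, cv2
from cell import manip
def cap(c,name=None):
    p,d=manip.capture(c)
    if name: cv2.imwrite(f'pics/{name}.png',p[:,:,::-1])
    return p,d
def par(c):
    P=manip.camera_params(c); f=240/np.tan(np.radians(P['vertical_fov'])/2)
    return P,f,np.array(P['T'])
def world(c,uv,d):
    P,f,T=par(c); uv=np.atleast_2d(uv).astype(float); d=np.asarray(d,float).ravel()
    m=(uv-[P['cx'],P['cy']])/f; s=m.copy()
    for _ in range(20): s=m/(1+P['k1']*(s**2).sum(1,keepdims=True))
    pc=np.c_[s[:,0]*d,-s[:,1]*d,-d]
    return pc@T[:3,:3].T+T[:3,3]
def pix(c,X):
    P,f,T=par(c); X=np.atleast_2d(X); pc=(X-T[:3,3])@T[:3,:3]
    s=np.c_[pc[:,0],-pc[:,1]]/-pc[:,2:]; s=s*(1+P['k1']*(s**2).sum(1,keepdims=True))
    return s*f+[P['cx'],P['cy']]
def cloud(c,d):
    v,u=np.mgrid[:480,:640]; return world(c,np.c_[u.ravel(),v.ravel()],d.ravel()).reshape(480,640,3)
E
python3 - <<'E'
from h import *
for c in ['scene','top']:
    p,d=cap(c,c+'0'); T=par(c)[2]; print(c,T.round(2).tolist())
    for t in ['clamp','jaw_face','pawl_hinge','pawl_handle','bar_knob','module_center','mat_center','station','bay_floor','paddle_pad']:
        print(t,[(round(r['p'],2),np.round(r['point']).tolist(),pix(c,r['point'])[0].round().tolist()) for r in manip.place_of(t,c)[:4]])
print(manip.sense())
E
```

```text
pics
scene [[-0.82, -0.34, 0.46, 1034.3], [0.57, -0.46, 0.68, 764.67], [-0.02, 0.82, 0.58, 692.35], [0.0, 0.0, 0.0, 1.0]]
clamp [(0.8, [570.0, 179.0, -0.0], [346.0, 306.0])]
jaw_face []
pawl_hinge [(0.73, [553.0, -171.0, 8.0], [268.0, 225.0]), (0.7, [570.0, 180.0, 42.0], [347.0, 291.0]), (0.45, [572.0, 183.0, -1.0], [346.0, 308.0])]
pawl_handle [(0.51, [566.0, 117.0, 48.0], [330.0, 272.0]), (0.35, [547.0, -26.0, 52.0], [300.0, 236.0])]
bar_knob [(0.72, [570.0, 78.0, 48.0], [318.0, 264.0])]
module_center [(0.84, [469.0, 308.0, 21.0], [427.0, 314.0]), (0.8, [575.0, 280.0, 32.0], [376.0, 324.0]), (0.76, [675.0, 376.0, 24.0], [368.0, 386.0])]
mat_center [(0.6, [434.0, -5.0, 2.0], [344.0, 241.0]), (0.54, [541.0, -26.0, 53.0], [302.0, 235.0])]
station [(0.79, [243.0, -279.0, 1.0], [340.0, 178.0]), (0.62, [549.0, -172.0, 4.0], [269.0, 226.0])]
bay_floor [(0.94, [243.0, -284.0, 13.0], [339.0, 174.0]), (0.62, [554.0, -168.0, 12.0], [268.0, 225.0]), (0.61, [575.0, 278.0, 13.0], [375.0, 331.0])]
paddle_pad [(0.73, [451.0, -187.0, 46.0], [297.0, 198.0]), (0.53, [146.0, -269.0, 45.0], [367.0, 157
[... 1296 characters left out ...]
1, 'q': array([ 1.12533286e+00,  9.10922174e-02,  1.23070182e+00, -2.01231967e-05,
        1.81982251e+00, -5.66775213e-02]), 'qvel': array([-1.25432661e-04,  8.76716792e-04,  7.00338535e-04,  2.07799357e-03,
       -2.25631967e-05, -5.61643362e-04]), 'tau': array([ 7.57086018e-04, -4.46229601e+01, -4.06502008e+01,  6.99902605e-02,
        2.00825825e-02, -6.00487169e-05]), 'tcp_pos': array([227.43591409, 555.23014446, 302.63484871]), 'orientation': array([ 1.93173408e-01,  9.81164632e-01, -1.39952849e-05,  6.47733753e-06]), 'force': array([-1.44601127,  0.25718239, -0.11293884]), 'ft_torque': array([0.00285695, 0.03525882, 0.01030648]), 'gripper_force': 0.0, 'finger_gap': 87.61659477369588}
```

View pictures.

```bash
python3 - <<'E'
import cv2
im=cv2.imread('pics/top0.png'); cv2.imwrite('pics/top0c.png',cv2.resize(im[100:440,110:510],(800,600) if 0 else (700,595),interpolation=cv2.INTER_CUBIC))
E
```

```text
(no output)
```

View pics/top0c.png

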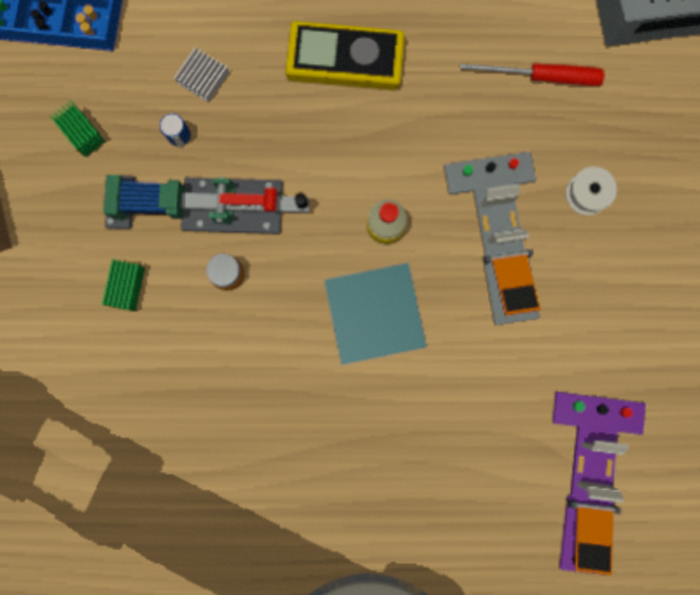

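View pics/scene0.png

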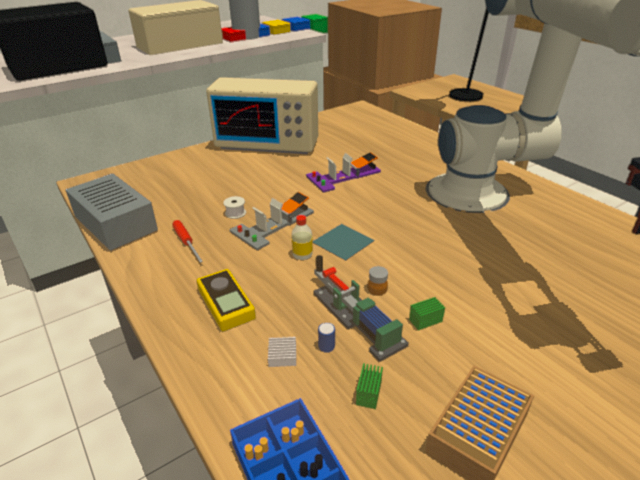

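Top (full-picture pixels): the blue module sits in the clamp at (194,213), while the module-shaped blocks at (182,262) and (153,175) are green, so they are not meant. The grey station with the orange paddle is at (394,228), and the purple one at (448,365) is to be left alone. The mat is at (325,278), the pawl handle at (264,213), and the knob at (282,214), with the flux bottle nearby at (332,225). Next I fit the poses and make a confirming crop.

```bash
cat > fit.py <<'E'
from h import *
p,d=cap('top'); C=cloud('top',d); p=p.astype(int)
hsv=cv2.cvtColor(p.astype(np.uint8),cv2.COLOR_RGB2HSV)
valid=d>0
def box(cx,cy,r): return valid&(np.hypot(C[...,0]-cx,C[...,1]-cy)<r)
def rect(m,name):
    q=C[m]; r=cv2.minAreaRect(q[:,:2].astype(np.float32)); print(name,m.sum(),'med',np.median(q,0).round(1),'rect',np.round(r[0],1),np.round(r[1],1),round(r[2],1),'z',np.percentile(q[:,2],[5,50,95]).round(1))
H,S,V=hsv[...,0],hsv[...,1],hsv[...,2]; Z=C[...,2]
blue=(H>100)&(H<125)&(S>100); red=((H<6)|(H>174))&(S>150); orange=(H>7)&(H<16)&(S>200)
E
python3 - <<'E'
from fit import *
m=box(575,278,45)
rect(m&blue&(Z>42)&(Z<60),'module')
rect(box(572,118,30)&red&(Z>45),'handle')
rect(box(570,80,20)&(V<70)&(Z>55),'knob')
rect(box(572,200,130)&(Z>7)&(Z<18)&(abs(C[...,1]-163)<60),'base')
G=(H>55)&(H<90)&(S>60)
rect(box(572,215,130)&G&(Z>30)&(abs(C[...,0]-572)<40),'green')
rect(box(572,303,25)&G&(Z>45),'fixedjaw')
rect(box(572,180,40)&G&(Z>45),'cheeks')
rect(box(437,-13,90)&(H>80)&(H<105)&(S>60)&(Z<8),'mat')
st=box(550,-171,130)&(S<60)
rect(st&(Z>40)&(Z<80)&(C[...,1]<-120),'guides')
for s,n in((1,'g+'),(-1,'g-')): rect(st&(Z>50)&(Z<80)&(s*(C[...,0]-550)>0)&(abs(C[...,1]+171)<40),n)
rect(box(480,-180,90)&orange&(Z>20),'orange')
rect(box(450,-181,60)&(V<70)&(Z>25),'black pad')
rect(box(620,-160,70)&((S>150)|(V<70))&(Z>17)&(Z<32)&(C[...,0]>595),'terminals')
for c in ('top',):
  for t in ['flux_bottle_mid','screw_jar_mid','capacitor_mid','solder_spool_mid']: print(t,[(round(r['p'],2),np.round(r['point']).tolist()) for r in manip.place_of(t,c)[:2]])
im=cv2.cvtColor(p.astype(np.uint8),cv2.COLOR_RGB2BGR)
a=cv2.resize(im[180:250,150:310],(800,350),interpolation=2);b=cv2.resize(im[180:290,360:440],(182,250),interpolation=2)
o=np.zeros((600,800,3),np.uint8);o[:350]=a;o[350:,:182]=b
p2,_=cap('scene');o[350:,220:620]=cv2.resize(p2[255:355,310:470,::-1],(400,250),interpolation=2)
cv2.imwrite('pics/crop1.png',o)
E
```

```text
module 288 med [576.7 281.2  50.7] rect [574.6 277.9] [57.5 34.3] 86.0 z [43.2 50.7 53.9]
handle 146 med [570.5 122.6  56.1] rect [569.9 129.5] [26.6 35.8] 0.6 z [48.3 56.1 61.7]
knob 34 med [566.7  81.   67. ] rect [568.   80.3] [11.2 10.6] 1.7 z [56.6 67.  70.1]
base 914 med [558.2 156.7  12.3] rect [536.1 165.2] [115.8 145.2] 89.6 z [ 8.9 12.3 15.6]
green 494 med [573.1 245.2  56.6] rect [574.  245.6] [153.5  49.7] 88.4 z [39.  56.6 60.7]
fixedjaw 159 med [572.1 312.4  56.9] rect [573.8 313.8] [17.2 45.4] 88.1 z [50.3 56.9 60.1]
cheeks 67 med [553.9 180.   55. ] rect [572.  179.9] [21.9 48.4] 88.3 z [47.6 55.  58.6]
mat 2287 med [433.8 -10.8   2.1] rect [434.9 -10.9] [106.1 106.3] 11.4 z [-1.   2.1  5.3]
guides 412 med [ 523.8 -175.7   55. ] rect [ 519.6 -228.6] [148.2 148.8] 8.6 z [43.7 55.  68.6]
g+ 129 med [ 577.8 -164.1   63.3] rect [ 578.4 -165. ] [12.5 39.3] 5.1 z [52.6 63.3 68.6]
g- 140 med [ 521.7 -176.8   59.6] rect [ 484.7 -178.8] [94.  40.5] 8.1 z [50.2 59.6 69.5]
orange 86 med [ 462.5 -179.4   43.7] rect [ 466.5 -182.6] [69.5 42.9] 9.1 z [30.2 43.7 52.5]
black pad 206 med [ 449.2 -185.5   47.8] rect [ 470.6 -178.1] [75.  38.9] 20.8 z [42.7 47.8 52.6]
terminals 61 med [ 619.2 -160.4   24.1] rect [ 619.2 -158.7] [10.5 69. ] 7.1 z [20.3 24.1 26.9]
flux_bottle_mid [(0.56, [543.0, -23.0, 54.0])]
screw_jar_mid [(0.73, [485.0, 175.0, 20.0])]
capacitor_mid [(0.67, [667.0, 246.0, 24.0])]
solder_spool_mid [(0.98, [589.0, -289.0, 22.0])]
```

View pics/crop1.png

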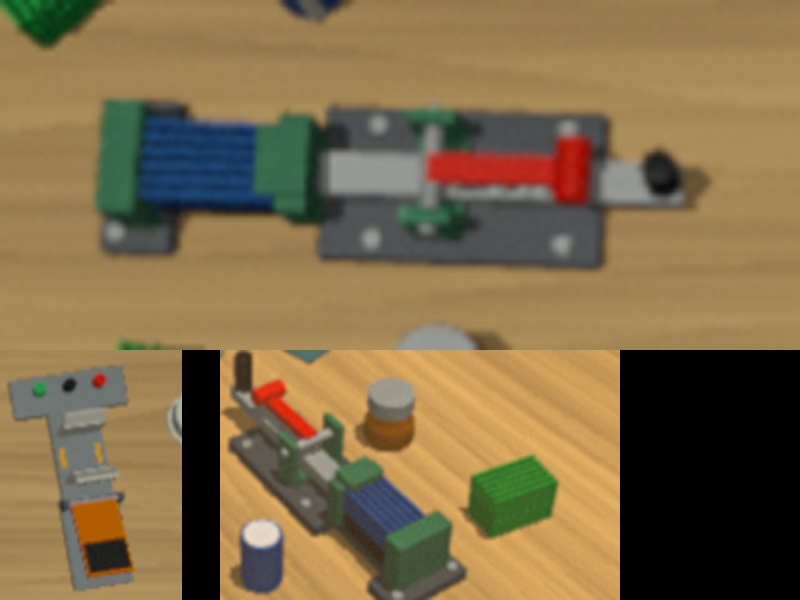

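The crop confirms the blue-finned module is the one between the green jaws, and that the grey station's paddle lies towards the robot. The clamp axis is at 88.4° with its hinge at (572,180). The station is at 8.5° with its origin at (550,-169). Now I move above the pawl handle.

```bash
python3 -m handwheel '[[[1,3,-4,-0.4,-0.15],[1,3,-4,-0.4,-0.15],[1,3,-4,-0.4,-0.15],[1,3,-4,-0.4,-0.15],[1,3,-4,-0.4,-0.15],[1,3,-4,-0.4,-0.15],[1,3,-4,-0.4,-0.15],[1,3,-4,-0.4,-0.15]]]' 15
```

```text
clock: 2.4
tcp_pos: [468.2, 233.8, 270.7]
orientation: [0.715, 0.699, 0.0, 0.0]
force: [0.9, 0.3, -0.3]
finger_gap: 87.6
gripper_force: 0.0
```

```bash
python3 -m handwheel '[[[1,2.5,-2.9,-2],[1,2.5,-2.9,-2]]]' ; python3 -m handwheel '[[[0.2,2.5,-2.9,-2.5,0],[0.2,2.7,-2.9,-2.5,0],[0.2,0,0,-1.5,0],[0.2,0,0,-1.5,0],[0.2,0,0,0,0],[0.2,0,0,0,0]]]'
```

```text
clock: 3.15
tcp_pos: [519.3, 178.2, 191.7]
orientation: [0.713, 0.701, 0.001, 0.0]
force: [-0.1, 0.2, -0.1]
finger_gap: 52.7
gripper_force: 0.0$[0][0]: bad value
```

```bash
python3 -m handwheel '[[[0.2,2.5,-2.9,-1,0],[0.2,2.5,-2.9,-1,0],[0.2,0,0,-1,0],[0.2,0,0,-1,0],[0.2,0,0,0,0]]]'
```

```text
clock: 3.78
tcp_pos: [568.6, 120.2, 149.9]
orientation: [0.713, 0.701, -0.0, -0.001]
force: [0.3, 0.5, 0.2]
finger_gap: 52.7
gripper_force: 0.0
```

```bash
python3 - <<'E'
from fit import *
im=p.astype(np.uint8)[:,:,::-1]
p2,_=cap('scene')
o=np.zeros((560,800,3),np.uint8);o[:280,:640]=cv2.resize(im[175:245,190:350],(640,280),interpolation=2)
o[280:,:448]=cv2.resize(p2[200:340,240:464,::-1],(448,280),interpolation=2)
cv2.imwrite('pics/c2.png',o)
s=manip.sense();print(s['tcp_pos'],s['finger_gap'])
E
```

```text
[569.12046776 120.07211554 151.08467908] 52.350634990103714
```

View pics/c2.png

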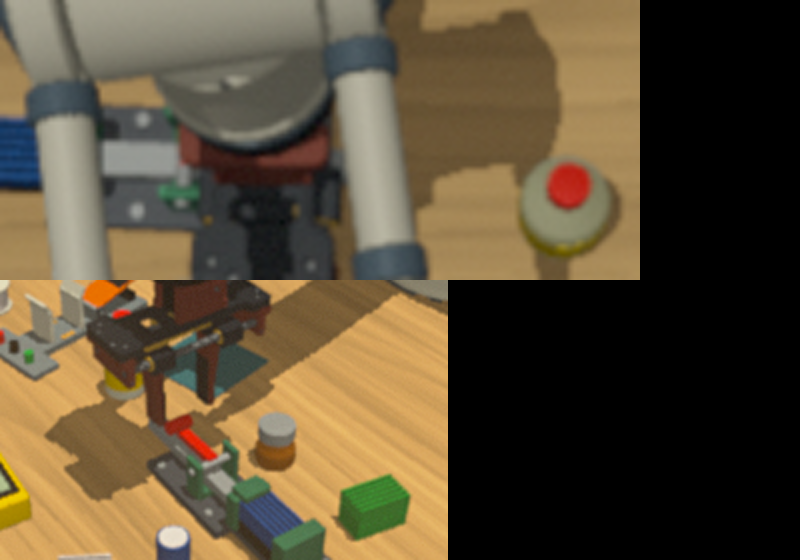

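The fingers straddle the red handle, so I descend and pinch.

```bash
python3 -m handwheel '[[[0.2,0.1,-0.2,-1.9,0],[0.2,0,0,-1.9,0],[0.2,0,0,0,0],[-1,0,0,0,0],[-1,0,0,0,0],[-1,0,0,0,0],[-1,0,0,0,0]]]' 15
```

```text
clock: 4.75
tcp_pos: [570.8, 117.2, 113.4]
orientation: [0.714, 0.701, 0.0, 0.0]
force: [-0.6, -0.5, 1.7]
finger_gap: 27.9
gripper_force: 15.0
```

```bash
python3 -m handwheel '[[[-1,0,0.13,0.6,0],[-1,0,0.15,0.6,0],[-1,0,0.26,0.57,0],[-1,0,0.26,0.57,0],[-1,0,0.36,0.5,0],[-1,0,0.37,0.5,0],[-1,0,0.46,0.42,0],[-1,0,0.46,0.42,0]]]'; python3 -m handwheel '[[[-1,0,0.4,0.27,0],[-1,0,0.4,0.24,0],[-1,0,0,0,0],[0.2,0,0,0,0],[0.2,0,0,0,0],[0.2,0,0,0,0]]]'
```

```text
clock: 5.75
tcp_pos: [571.1, 141.5, 155.4]
orientation: [0.714, 0.701, 0.0, 0.001]
force: [5.1, -2.1, -2.3]
finger_gap: 27.7
gripper_force: 15.0
clock: 6.5
tcp_pos: [570.1, 150.0, 159.4]
orientation: [0.713, 0.701, -0.0, -0.0]
force: [0.5, 0.3, 0.8]
finger_gap: 52.1
gripper_force: 0.0
```

```bash
python3 -m handwheel '[[[0.2,0,0,2.5,0],[0.2,0,0,2.5,0],[0.2,0,-3.5,0,0],[0.2,-0.1,-3.5,0,0],[0,0,0,-3,0],[0,0,0,-3,0],[0,0,0,0,0]]]'
python3 - <<'E'
from fit import *
rect(box(572,150,40)&red&(Z>45),'handle top')
cap('scene')
print([(round(r['p'],2),np.round(r['point']).tolist()) for t in ('pawl_handle','bar_knob') for r in manip.place_of(t,'scene')[:3]])
print(manip.sense()['tcp_pos'])
E
```

```text
clock: 7.38
tcp_pos: [567.9, 79.6, 146.5]
orientation: [0.713, 0.701, -0.002, -0.002]
force: [0.4, -0.1, 1.3]
finger_gap: 44.1
gripper_force: 0.0
handle top 128 med [571.  146.4 100. ] rect [570.7 151.4] [29.5 25.1] 89.8 z [ 69.8 100.  104.2]
[(0.88, [567.0, 144.0, 91.0])]
[570.1048069   80.02047177 151.44791477]
```

The handle is up at z≈98 (a≈0.9). Next I grip the knob and pull the bar back.

```bash
python3 -m handwheel '[[[0,-0.1,0,-1.6,0],[0,0,0,-1.6,0],[0,0,0,0,0],[-1,0,0,0,0],[-1,0,0,0,0],[-1,0,0,0,0],[-1,0,0,0,0]]]' 25;  python3 -m handwheel '[[[-1,0,-0.6,0,0],[-1,0,-0.6,0,0],[-1,0,-0.6,0,0],[-1,-0.1,-0.6,0,0],[-1,0,-0.6,0,0],[-1,0,-0.3,0,0],[-1,0,0,0,0]]]'
```

```text
clock: 8.45
tcp_pos: [569.2, 79.7, 118.1]
orientation: [0.713, 0.701, 0.001, 0.001]
force: [3.7, 0.4, -1.3]
finger_gap: 16.0
gripper_force: 25.0
clock: 9.32
tcp_pos: [568.1, 49.1, 118.0]
orientation: [0.713, 0.701, 0.003, -0.001]
force: [7.1, 13.0, 0.2]
finger_gap: 15.6
gripper_force: 25.0
```

```bash
python3 -m handwheel '[[[0,0,0.1,0,0],[0,0,0,0,0],[0,0,0,4.5,0],[0.4,0,0,4.5,0],[0.4,0.1,4.5,0,0],[0.4,0.1,4.5,0,0],[0.4,0.1,4.5,0,0],[0.4,0.1,4.5,0,0]]]';  python3 -m handwheel '[[[0.4,0.1,4.5,0,0],[0.4,0.1,0,-3,0],[0.4,0,0,-3,0],[0.4,0,0,0,0]]]'
python3 - <<'E'
from fit import *
cap('scene')
for c in('top','scene'):
  for t in ('bar_knob','module_center','jaw_face'): print(c,t,[(round(r['p'],2),np.round(r['point']).tolist()) for r in manip.place_of(t,c)[:3]])
rect(box(569,50,20)&(V<70)&(Z>55),'knob')
print(manip.sense()['tcp_pos'],manip.sense()['finger_gap'])
E
```

```text
clock: 10.32
tcp_pos: [571.1, 228.2, 207.0]
orientation: [0.714, 0.7, -0.001, 0.0]
force: [0.9, 0.2, -0.5]
finger_gap: 61.7
gripper_force: 0.0
clock: 10.82
tcp_pos: [571.9, 271.5, 143.7]
orientation: [0.714, 0.701, -0.004, -0.001]
force: [0.2, 0.1, 0.7]
finger_gap: 61.3
gripper_force: 0.0
top bar_knob [(0.69, [566.0, 51.0, 53.0]), (0.3, [540.0, -22.0, 55.0])]
top module_center [(0.75, [747.0, 215.0, 11.0]), (0.66, [572.0, 274.0, 36.0]), (0.51, [470.0, 302.0, 21.0])]
top jaw_face [(0.76, [577.0, 216.0, 29.0]), (0.61, [553.0, -173.0, 7.0])]
scene bar_knob [(0.92, [568.0, 45.0, 55.0])]
scene module_center [(0.81, [468.0, 307.0, 20.0]), (0.8, [578.0, 277.0, 33.0]), (0.59, [676.0, 378.0, 20.0])]
scene jaw_face [(0.98, [570.0, 219.0, 36.0]), (0.35, [436.0, -7.0, 4.0])]
knob 34 med [566.2  50.7  67.7] rect [566.4  51.1] [10.6 11.7] 42.4 z [60.2 67.7 70.9]
[573.87272435 272.73930374 148.87876373] 61.68965826623421
```

The bar is fully back (knob at y≈51). Now I grip the module by its long sides.

```bash
python3 -m handwheel '[[[0.4,0.1,0.3,-2.5,0],[0.4,0,0,-2.5,0],[0.4,0,0,0,0],[-1,0,0,0,0],[-1,0,0,0,0],[-1,0,0,0,0],[-1,0,0,0,0],[-1,0,0,0,0]]]' 25;  python3 -m handwheel '[[[-1,0,0,1,0],[-1,0,0,2,0],[-1,0,0,4,0],[-1,0,0,4,0],[-1,0,0,0,0]]]'
```

```text
clock: 12.22
tcp_pos: [575.0, 275.9, 98.8]
orientation: [0.713, 0.701, 0.001, 0.0]
force: [-0.3, 0.6, 5.1]
finger_gap: 33.9
gripper_force: 25.0
clock: 12.85
tcp_pos: [575.7, 276.3, 213.3]
orientation: [0.713, 0.701, 0.004, 0.002]
force: [-0.1, -0.2, -1.5]
finger_gap: 33.9
gripper_force: 25.0
```

```bash
python3 -m handwheel '[[[-1,-2.3,-4.05,0,0],[-1,-2.3,-4.05,0,0],[-1,-2.3,-4.05,0,0],[-1,-2.3,-4.05,0,0],[-1,-2.3,-4.05,0,0],[-1,-2.3,-4.05,0,0],[-1,-2.2,-4.05,0,0],[-1,0,0,0,0]]]';  python3 -m handwheel '[[[-1,0,0,-3,0],[-1,0,0,-3,0],[-1,0,0,-3,0],[-1,0,0,0,0],[-1,0,0,0,0]]]'
python3 - <<'E'
from fit import *
s=manip.sense();print(s['tcp_pos'],s['finger_gap'])
p2,_=cap('scene'); cv2.imwrite('pics/c3.png',cv2.resize(p2[140:340,230:450,::-1],(660,600),interpolation=2))
E
```

```text
clock: 13.85
tcp_pos: [413.1, -9.6, 206.3]
orientation: [0.715, 0.699, -0.001, -0.0]
force: [0.1, 0.8, -2.0]
finger_gap: 34.0
gripper_force: 25.0
clock: 14.48
tcp_pos: [414.8, -7.3, 118.2]
orientation: [0.713, 0.701, 0.0, 0.0]
force: [0.8, -0.1, -2.5]
finger_gap: 34.0
gripper_force: 25.0
[415.13216319  -7.48551652 118.82336825] 34.377494331641714
```

View pics/c3.png

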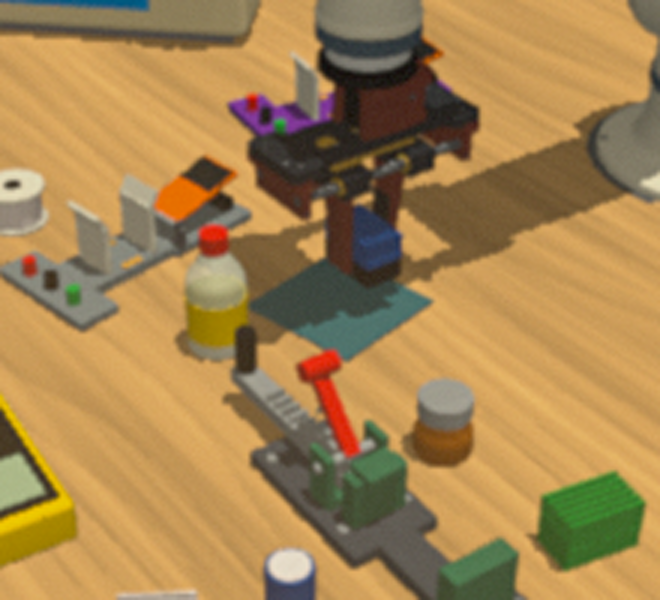

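The module is held level above the mat and clear of the bottle. The pawl is up and the bar is back. I lower it gently.

```bash
python3 -m handwheel '[[[-1,0,0,-1.5,0],[-1,0,0,-1,0],[-1,0,0,-0.3,0],[-1,0,0,0,0],[-1,0,0,0,0]]]'; python3 -m handwheel '[[[-1,0,0,-0.2,0],[-1,0,0,0,0],[-1,0,0,0,0]]]'
```

```text
clock: 15.2
tcp_pos: [414.6, -7.8, 89.6]
orientation: [0.713, 0.701, 0.0, 0.0]
force: [0.7, 0.2, -1.6]
finger_gap: 34.3
gripper_force: 25.0
clock: 15.58
tcp_pos: [414.8, -7.8, 88.7]
orientation: [0.713, 0.701, 0.0, 0.0]
force: [-2.3, -0.6, 5.5]
finger_gap: 33.8
gripper_force: 25.0
```

```bash
python3 -m handwheel '[[[0.2,0,0,0,0],[0.2,0,0,0,0],[0.2,0,0,0,0],[0.2,0,0,3,0],[0.4,0,0,3,0],[1,0,0,3,-0.175]]]'; python3 -m handwheel '[[[1,0,0,0,-0.175],[1,0,0,0,-0.175],[1,0,0,0,-0.175],[1,0,0,0,-0.175],[1,0,0,0,-0.175],[1,0,0,0,-0.175],[1,0,0,0,-0.175],[1,0,0,0,-0.17]]]'
python3 - <<'E'
from fit import *
s=manip.sense();print(s['tcp_pos'],s['orientation'],s['finger_gap'])
rect(box(415,-8,50)&blue&(Z>30)&(Z<50),'module')
p2,_=cap('scene')
for c in('top','scene'): print(c,[(round(r['p'],2),np.round(r['point']).tolist()) for r in manip.place_of('module_center',c)[:3]])
cv2.imwrite('pics/c4.png',cv2.resize(p2[140:340,230:450,::-1],(660,600),interpolation=2))
E
```

```text
clock: 16.32
tcp_pos: [414.3, -7.8, 178.3]
orientation: [0.773, 0.634, -0.0, -0.0]
force: [0.0, 0.1, -0.1]
finger_gap: 68.2
gripper_force: 0.0
clock: 17.32
tcp_pos: [414.4, -7.8, 177.4]
orientation: [1.0, -0.011, -0.0, -0.0]
force: [0.1, -0.3, 0.0]
finger_gap: 88.1
gripper_force: 0.0
[414.45893584  -7.78924683 177.39996687] [ 9.99890993e-01 -1.47647789e-02 -5.85179943e-05  2.17204471e-05] 88.01809213261802
  return _methods._mean(a, axis=axis, dtype=dtype,
  ret = um.true_divide(
Traceback (most recent call last):
  File "fit.py", line 7, in rect
    q=C[m]; r=cv2.minAreaRect(q[:,:2].astype(np.float32)); print(name,m.sum(),'med',np.median(q,0).round(1),'rect',np.round(r[0],1),np.round(r[1],1),round(r[2],1),'z',np.percentile(q[:,2],[5,50,95]).round(1))
                                                                                                                                                                       ~~~~~~~~~~~~~^^^^^^^^^^^^^^^^^^
IndexError: index -1 is out of bounds for axis 0 with size 0
```

Top is occluded by the arm, so I use the scene camera to measure the module.

```bash
python3 - <<'E'
from h import *
p2,d=cap('scene'); C=cloud('scene',d); h=cv2.cvtColor(p2,cv2.COLOR_RGB2HSV)
m=(d>0)&(h[...,0]>100)&(h[...,0]<125)&(h[...,1]>100)&(np.hypot(C[...,0]-415,C[...,1]+8)<60)&(C[...,2]>10)
t=m&(C[...,2]>36); q=C[t]; r=cv2.minAreaRect(q[:,:2].astype(np.float32)); print(t.sum(),r,np.percentile(C[m][:,2],[2,50,98]),C[m][:,:2].min(0),C[m][:,:2].max(0))
print([(round(r['p'],2),np.round(r['point']).tolist()) for r in manip.place_of('module_center','scene')[:3]])
cv2.imwrite('pics/c4.png',cv2.resize(p2[140:340,230:450,::-1],(660,600),interpolation=2))
E
```

```text
6 ((402.8424072265625, -10.060121536254883), (35.307777404785156, 5.211858749389648), 89.1543197631836) [38.9025806  40.98669567 42.93600237] [399.9875477  -27.71081403] [405.24030705   7.6018278 ]
[(0.9, [418.0, -5.0, 26.0]), (0.83, [677.0, 371.0, 21.0]), (0.72, [469.0, 309.0, 18.0])]
```

View pics/c4.png

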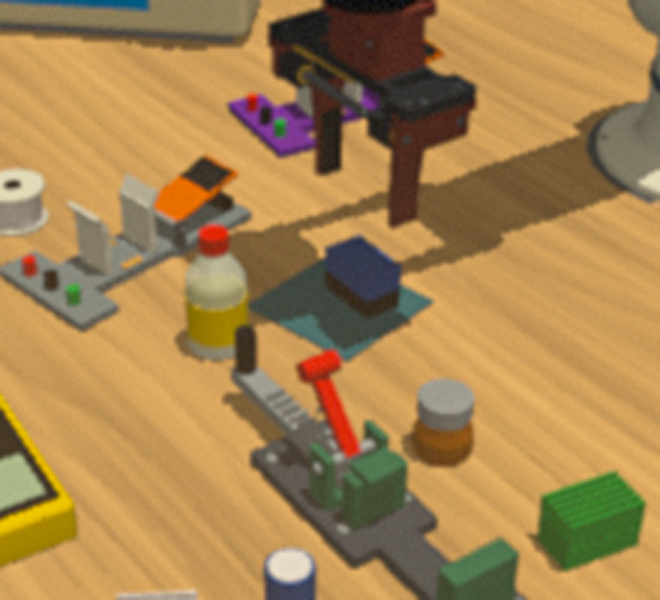

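The module stands upright on the mat under the gripper. I regrip it by the short ends.

```bash
python3 -m handwheel '[[[1,0.05,0.05,-3,0],[1,0,0,-3,0],[1,0,0,-2.9,0],[1,0,0,0,0],[-1,0,0,0,0],[-1,0,0,0,0],[-1,0,0,0,0],[-1,0,0,0,0]]]' 20;  python3 -m handwheel '[[[-1,0,0,0,0],[-1,0,0,0,0],[-1,0,0,1,0],[-1,0,0,2,0],[-1,0,0,4,0],[-1,0,0,4,0],[-1,0,0,0,0]]]'
```

```text
clock: 18.48
tcp_pos: [415.4, -7.3, 89.5]
orientation: [1.0, -0.008, 0.001, 0.0]
force: [-0.7, -0.4, 3.4]
finger_gap: 58.1
gripper_force: 20.0
clock: 19.35
tcp_pos: [416.1, -7.4, 201.9]
orientation: [1.0, -0.009, 0.003, 0.0]
force: [-0.5, 0.5, -2.1]
finger_gap: 57.7
gripper_force: 20.0
```

```bash
python3 - <<'E'
from h import *
o=np.array([550.1,-169.2]); a=np.radians(8.5); R=np.array([[np.cos(a),-np.sin(a)],[np.sin(a),np.cos(a)]])
for c in('top','scene'):
    p,d=cap(c); C=cloud(c,d); h=cv2.cvtColor(p,cv2.COLOR_RGB2HSV); L=(C[...,:2]-o)@R; Z=C[...,2]
    ok=(d>0)&(abs(L[...,1])<28)
    for n,m in(('g+top',ok&(Z>50)&(Z<75)&(L[...,0]>12)&(L[...,0]<42)),('g-top',ok&(Z>50)&(Z<75)&(L[...,0]<-12)&(L[...,0]>-42)&(h[...,1]<80))):
        q=np.c_[L[m],Z[m]]; print(c,n,len(q),np.percentile(q,[3,50,97],axis=0).round(1).tolist() if len(q) else '')
        if len(q)>20: print(cv2.minAreaRect(q[:,:2].astype(np.float32)))
    b=(d>0)&(h[...,0]>7)&(h[...,0]<16)&(h[...,1]>200)&(abs(L[...,1])<40)&(L[...,0]>-140)&(L[...,0]<-40)&(Z>20)
    if b.sum()>20: print(c,'paddle',cv2.minAreaRect(L[b].astype(np.float32)))
    t=(d>0)&(abs(L[...,0]-70)<15)&(Z>17)&(Z<32)&(abs(L[...,1])<45)
    if t.sum()>10: print(c,'term',L[t].min(0),L[t].max(0))
    e=(d>0)&(abs(L[...,0]-65)<30)&(Z>5)&(Z<14)&(abs(L[...,1])<65)&(h[...,1]<70)
    if e.sum()>10: print(c,'plate',cv2.minAreaRect(L[e].astype(np.float32)))
E
```

```text
top g+top 128 [[22.9, -18.8, 52.6], [28.2, 1.2, 62.2], [34.2, 18.8, 69.7]]
((29.200786590576172, -0.6580829620361328), (12.926889419555664, 39.90269470214844), 0.013606042601168156)
top g-top 97 [[-31.1, -18.4, 54.3], [-26.0, 0.2, 64.8], [-19.9, 19.1, 71.4]]
((-25.311922073364258, 0.021833419799804688), (39.13871765136719, 12.119552612304688), 89.86914825439453)
top paddle ((-84.4392318725586, -0.7749443054199219), (42.619651794433594, 69.66862487792969), 89.84261322021484)
top term [ 63.85974731 -37.18758108] [76.77571343 35.95290363]
top plate ((60.63652038574219, -0.1631927490234375), (49.802486419677734, 115.00203704833984), 0.0587180070579052)
scene g+top 61 [[25.1, -19.1, 50.4], [29.7, 3.7, 59.8], [35.2, 21.3, 69.2]]
((30.983806610107422, 1.7414226531982422), (10.896098136901855, 43.3120231628418), 6.481010437011719)
scene g-top 95 [[-30.2, -16.4, 51.3], [-23.6, 2.1, 60.3], [-18.0, 19.5, 68.3]]
((-24.308128356933594, 1.3871536254882812), (15.131028175354004, 41.55728530883789), 4.565895080566406)
scene paddle ((-83.92489624023438, 2.2482128143310547), (44.87535858154297, 69.38774108886719), 85.74666595458984)
scene term [ 66.52665835 -35.40649961] [79.28824922 38.39566839]
scene plate ((62.07097625732422, 2.159587860107422), (53.656494140625, 116.26278686523438), 0.22464267909526825)
```

```bash
python3 -m handwheel '[[[-1,1.5,-4.5,0,0],[-1,1.5,-4.5,0,0],[-1,1.5,-4.5,0,0.085],[-1,3,-0.9,0,0.085],[-1,3,-0.9,0,0],[-1,3,-0.9,0,0],[-1,0,0,-1.5,0],[-1,0,0,-1.5,0]]]';  python3 -m handwheel '[[[-1,0,0,0,0],[-1,0,0,0,0]]]'
python3 - <<'E'
from h import *
s=[manip.sense() for _ in range(1)][0]; print(s['tcp_pos'],s['orientation'],s['finger_gap'])
p2,_=cap('scene'); cv2.imwrite('pics/c5.png',cv2.resize(p2[130:270,200:360,::-1],(640,560),interpolation=2))
s=manip.sense(); print(s['tcp_pos'])
E
```

```text
clock: 20.45
tcp_pos: [548.7, -168.8, 165.3]
orientation: [0.997, 0.076, -0.002, -0.001]
force: [-0.9, -0.4, -2.6]
finger_gap: 58.2
gripper_force: 20.0
clock: 20.7
tcp_pos: [549.5, -169.1, 168.6]
orientation: [0.997, 0.076, 0.0, -0.0]
force: [0.1, -0.1, -2.5]
finger_gap: 57.8
gripper_force: 20.0
[ 549.45372567 -169.05826799  168.64864089] [ 9.97081347e-01  7.63464918e-02  9.55249728e-06 -1.66672636e-05] 57.84256795913536
[ 549.74191008 -169.19480311  169.23504666]
```

View pics/c5.png

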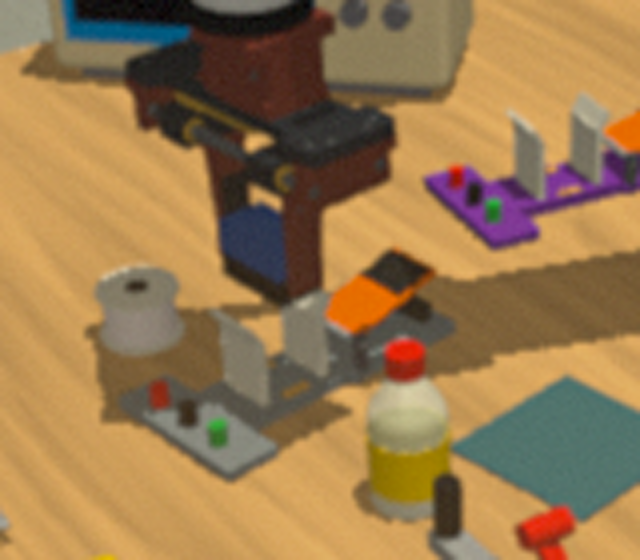

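The module hangs centred above the bay with the spool and bottle clear. I shift it 1.5 mm and lower it between the guides.

```bash
python3 -m handwheel '[[[-1,0.15,0.05,-1,0],[-1,0,0,-1,0],[-1,0,0,-1,0],[-1,0,0,0,0]]]'; python3 -m handwheel '[[[-1,0,0,-1,0],[-1,0,0,-1,0],[-1,0,0,-1,0],[-1,0,0,-0.7,0],[-1,0,0,0,0],[-1,0,0,0,0]]]'
```

```text
clock: 21.25
tcp_pos: [550.8, -168.6, 136.8]
orientation: [0.997, 0.076, -0.001, -0.001]
force: [-0.0, -1.0, -1.7]
finger_gap: 58.0
gripper_force: 20.0
clock: 22.0
tcp_pos: [551.6, -168.8, 101.9]
orientation: [0.997, 0.076, 0.0, 0.0]
force: [0.4, 0.2, -3.0]
finger_gap: 58.1
gripper_force: 20.0
```

```bash
python3 -m handwheel '[[[-1,0,0,-0.4,0],[-1,0,0,0,0],[-1,0,0,0,0]]]'; python3 -m handwheel '[[[-1,0,0,-0.15,0],[-1,0,0,0,0],[-1,0,0,0,0]]]'
```

```text
clock: 22.38
tcp_pos: [551.4, -168.8, 97.5]
orientation: [0.997, 0.076, -0.0, -0.0]
force: [0.2, -0.1, -2.6]
finger_gap: 57.9
gripper_force: 20.0
clock: 22.75
tcp_pos: [551.5, -168.8, 97.5]
orientation: [0.997, 0.076, 0.0, 0.0]
force: [-4.0, -0.1, 5.2]
finger_gap: 57.9
gripper_force: 20.0
```

It touched down on the bay floor. I release and back up.

```bash
python3 -m handwheel '[[[0.75,0,0,0,0],[0.75,0,0,0,0],[0.75,0,0,0,0],[0.75,0,0,2,0],[0.75,0,0,4,0],[0.75,0,0,4,0],[-1,-5,0.3,0,0],[-1,-5,0.3,0,0]]]'; python3 -m handwheel '[[[-1,0,-1.7,0,0],[-1,0,0,-1,0],[-1,0,0,0,0],[-1,0,0,0,0]]]'
python3 - <<'E'
from h import *
o=np.array([551.3,-168.5]); a=np.radians(8.5); R=np.array([[np.cos(a),-np.sin(a)],[np.sin(a),np.cos(a)]])
s=manip.sense(); print(s['tcp_pos'],s['finger_gap'])
p2,d=cap('scene'); C=cloud('scene',d); h=cv2.cvtColor(p2,cv2.COLOR_RGB2HSV); L=(C[...,:2]-o)@R
m=(d>0)&(h[...,0]>100)&(h[...,0]<125)&(h[...,1]>100)&(np.hypot(L[...,0],L[...,1])<50)&(C[...,2]>44); print(m.sum(),np.percentile(np.c_[L[m],C[m][:,2]],[2,50,98],axis=0).round(1))
cap('top')
for c in('scene','top'): print([(round(r['p'],2),np.round(r['point']).tolist()) for t in('module_center','paddle_pad') for r in manip.place_of(t,c)[:3]])
cv2.imwrite('pics/c6.png',cv2.resize(p2[130:270,200:360,::-1],(640,560),interpolation=2))
E
```

```text
clock: 23.75
tcp_pos: [450.9, -162.8, 198.3]
orientation: [0.997, 0.077, 0.001, 0.001]
force: [-0.4, -0.0, 0.1]
finger_gap: 60.3
gripper_force: 0.0
clock: 24.25
tcp_pos: [452.2, -179.6, 185.9]
orientation: [0.997, 0.077, -0.0, -0.0]
force: [0.2, -0.2, 0.6]
finger_gap: 20.1
gripper_force: 0.0
[ 452.15015642 -179.62545368  185.87799534] 20.057589125606317
106 [[-15.4 -21.7  46.5]
 [ -2.5   3.8  49.7]
 [ 11.3  27.8  52.3]]
[(0.67, [469.0, 309.0, 21.0]), (0.62, [677.0, 375.0, 18.0]), (0.61, [554.0, -170.0, 29.0]), (0.8, [449.0, -188.0, 47.0]), (0.55, [143.0, -269.0, 44.0])]
[(0.96, [673.0, 374.0, 24.0]), (0.64, [547.0, -171.0, 30.0]), (0.57, [469.0, 303.0, 21.0]), (0.64, [144.0, -267.0, 51.0]), (0.37, [453.0, -184.0, 45.0])]
```

View pics/c6.png

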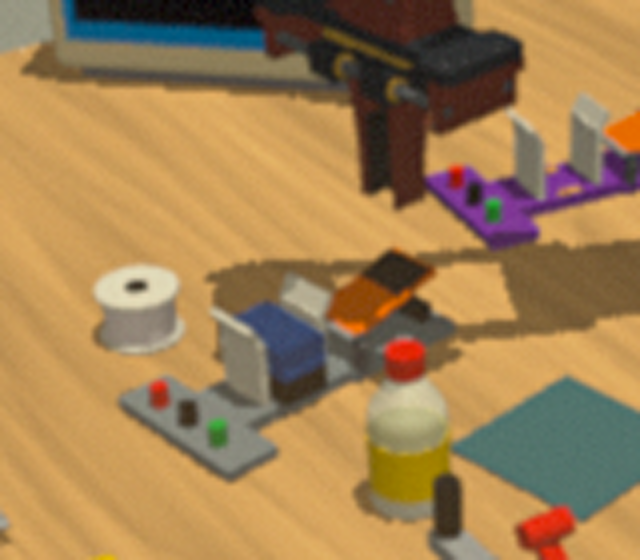

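The module stands flat in the bay with its top at z≈50. Next I press the paddle.

```bash
python3 -m handwheel '[[[-1,-0.35,-0.4,-1.5,0],[-1,0,0,-2,0],[-1,0,0,-1.7,0],[-1,0,0,0,0],[-1,0,0,0,0]]]'; python3 -m handwheel '[[[-1,0,0,-0.6,0],[-1,0,0,-0.6,0],[-1,0,0,-0.5,0],[-1,0,0,-0.3,0],[-1,0,0,0,0],[-1,0,0,0,0]]]'
```

```text
clock: 25.18
tcp_pos: [448.0, -183.8, 134.2]
orientation: [0.997, 0.076, -0.0, -0.0]
force: [0.2, -0.8, -0.1]
finger_gap: 0.6
gripper_force: 0.0
clock: 25.92
tcp_pos: [447.7, -184.1, 114.3]
orientation: [0.997, 0.076, -0.0, 0.0]
force: [-3.5, -1.0, 6.6]
finger_gap: 0.4
gripper_force: 2.8
```

```bash
python3 -m handwheel '[[[-1,0,0,-0.25,0],[-1,0,0,0,0],[-1,0,0,0,0]]]'; python3 -m handwheel '[[[-1,0,0,-0.2,0],[-1,0,0,0,0],[-1,0,0,0,0]]]'
```

```text
clock: 26.3
tcp_pos: [447.7, -184.1, 111.9]
orientation: [0.997, 0.076, -0.0, 0.0]
force: [-3.5, -0.4, 6.5]
finger_gap: 0.7
gripper_force: 3.2
clock: 26.68
tcp_pos: [447.7, -184.1, 110.7]
orientation: [0.997, 0.076, -0.0, 0.0]
force: [-5.6, 0.3, 10.9]
finger_gap: 0.7
gripper_force: 5.2
```

```bash
python3 -m handwheel '[[[-1,0,0,-0.15,0],[-1,0,0,0,0],[-1,0,0,0,0]]]'; python3 -m handwheel '[[[-1,0,0,0.8,0],[-1,0,0,1,0],[-1,0,0,3,0],[-1,0,0,4,0],[-1,-4,4,0,0],[-1,-4,4,0,0],[-1,0,0,0,0],[-1,0,0,0,0]]]'
python3 - <<'E'
from h import *
pt,_=cap('top'); p2,d=cap('scene')
o=np.zeros((600,800,3),np.uint8); o[:280,:]=cv2.resize(p2[140:336,210:420,::-1],(800,280) if 0 else (300,280),interpolation=2).repeat(1,1) if 0 else 0
o[:400,:440]=cv2.resize(p2[140:340,220:440,::-1],(440,400),interpolation=2)
o[400:,:700]=cv2.resize(pt[170:270,130:480,::-1],(700,200),interpolation=2)
cv2.imwrite('pics/c7.png',o)
for t in('module_center','pawl_handle','bar_knob','paddle_pad'):
  for c in('scene','top'): print(c,t,[(round(r['p'],2),np.round(r['point']).tolist()) for r in manip.place_of(t,c)[:3]])
E
```

```text
clock: 27.05
tcp_pos: [447.7, -184.2, 110.4]
orientation: [0.997, 0.076, -0.0, 0.001]
force: [-8.9, 1.5, 16.7]
finger_gap: 0.3
gripper_force: 8.6
clock: 28.05
tcp_pos: [368.2, -103.8, 196.0]
orientation: [0.997, 0.077, 0.0, 0.0]
force: [-0.6, -0.5, -0.1]
finger_gap: 0.9
gripper_force: 0.0
scene module_center [(0.92, [468.0, 306.0, 21.0]), (0.67, [677.0, 375.0, 18.0]), (0.66, [552.0, -170.0, 33.0])]
top module_center [(0.89, [467.0, 307.0, 23.0]), (0.87, [548.0, -172.0, 34.0]), (0.86, [670.0, 375.0, 22.0])]
scene pawl_handle [(0.74, [570.0, 143.0, 95.0])]
top pawl_handle [(0.7, [574.0, 146.0, 98.0]), (0.29, [550.0, -169.0, 11.0])]
scene bar_knob [(0.85, [571.0, 49.0, 54.0])]
top bar_knob [(0.69, [568.0, 53.0, 55.0]), (0.45, [770.0, 28.0, 18.0])]
scene paddle_pad [(0.88, [449.0, -187.0, 45.0]), (0.47, [139.0, -266.0, 43.0]), (0.35, [572.0, 178.0, -3.0])]
top paddle_pad [(0.96, [145.0, -269.0, 46.0]), (0.81, [454.0, -184.0, 43.0]), (0.57, [435.0, -11.0, -3.0])]
```

View pics/c7.png

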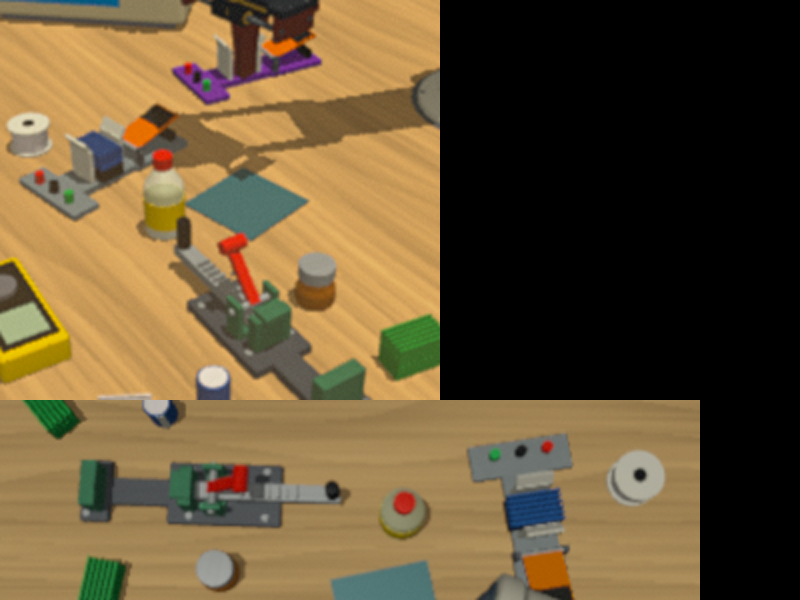

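The module is in the bay, the pawl is up, the bar is back, the paddle has risen and the bystanders are in place. I check centring once, then hand in.

```bash
python3 - <<'E'
from fit import *
rect(box(551,-169,45)&blue&(Z>42)&(Z<58),'module')
rect(box(620,-160,70)&((S>150)|(V<70))&(Z>17)&(Z<32)&(C[...,0]>595),'terminals')
E
```

```text
module 258 med [ 550.3 -167.3   49.4] rect [ 550.5 -167.4] [32.8 55.9] 8.9 z [43.9 49.4 53. ]
terminals 61 med [ 619.2 -160.3   23.6] rect [ 619.3 -158.7] [11.1 69.5] 7.9 z [20.8 23.6 27.2]
```

```bash
python3 -c "
from cell import manip
print(manip.hand_in())"
```

```text
the job is handed in; nothing more can be done
None
```

The job is handed in at about 28 s on the robot's clock: the pawl is up at about 0.9 rad and the bar is fully back. The module was stood on the mat, regripped by its ends and set down flat in the bay, within about 2 mm of centre. The paddle was pressed to its stop (about 17 N) and came back up.

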